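# Stand a taper-shank tool holder in its matching socket

### The job

The taper-shank tool holder lies in its wooden cradle. Lay it, nose up, in the inclined rest and let go of it there; then take it again and stand it upright, taper down and fully home, in the round pedestal whose tapered socket matches its taper. Lower it in gently, do not drop it, and leave the five other loose things on the bench (cast cover, sanding block, small flange casting, plug gauge, oil flask) where they are.

Things in the scene. Friction and masses are not known exactly. Their poses are not given: they have to be found in the camera images.
- holder: Bright steel milling tool holder, round, 160 mm long, 0.35 to 0.7 kg. Origin: centre of the taper's small end; z along its axis to the nose. Along z: taper 0 to 68 mm (24.6 mm diameter growing evenly to 44.4), flange to 84 mm (56 diameter), plain cylindrical nose to 160 mm (40 diameter; grasp here). Its turn about z does not matter. Centre of mass at z 77 mm. Starts level in the cradle
- holder_center (a point): Centre of the tool holder, on its axis 80 mm from the small end and 80 mm from the nose end; same axes as holder
- cradle: Fixed wooden board, 190 x 72 x 12 mm, with two narrow vees holding the holder along the board's x, nose to -x, axis 60 mm above the bench, centre over the origin (centre of underside). The vees hold the taper (66 mm to +x) and the last 12 mm of the nose; the rest of the nose is free on both sides and below
- rest: Fixed grey steel inclined rest, 172 x 76 mm base, with an open tapered trough sloping 55 degrees and a stop at its lower end. The taper lies in the trough, small end on the stop; the holder's z then points along (-0.574, 0, 0.819) in the rest's frame. The trough opens toward (0.819, 0, 0.574); its upper end, a vee 20 mm long, carries the flange; the nose stands free. Origin: under the base; z up
- rest_center (a point): Where the holder's centre (holder_center) lies when it rests in the inclined rest, about 116 mm above the bench; axes of rest
- large_socket_mouth (a point): Centre of the mouth of the matching socket: a fixed turned steel pedestal, 80 mm high, 80 mm diameter (100 at the foot), with a tapered hole 43.6 mm wide at the mouth narrowing to 24.6 over 65 mm, open below. z up
- large_socket_home (a point): Where the holder's centre is when it is fully home in the large socket: 15 mm above the mouth, on the socket's axis. The small end is then 65 mm deep and the flange 3 mm above the pedestal's top
- small_socket_mouth (a point): Centre of the mouth of the other pedestal, the same outside, whose tapered hole is too small: 31.8 mm at the mouth narrowing to 17.8 mm over 48 mm. z up. The two pedestals may stand in either place
- cover_disc: Bystander: dark cast disc with a rib, 104 mm across, 52 mm high; origin under its centre
- sanding_block: Bystander: cork block wrapped in abrasive paper, 65 x 107 x 32 mm; origin under its centre
- small_flange: Bystander: small grey flange casting, 78 mm across, 32 mm high; origin under its centre
- plug_gauge: Bystander: grey plug gauge lying on its side, 102 mm long (along its y), 21 mm thick; origin under its centre
- oil_flask: Bystander: flat grey-green oil flask, 54 x 94 mm, 117 mm high; origin under its centre
Not all that is in view belongs to the job. Leave any pink or yellow look-alike of the holder alone.

How it is judged (in metres and radians):
On the way, in this order (a step that is already met when the one before it is completed fails the run):
1. the holder lies in the inclined rest, nose up, let go (distance between holder_center and rest_center below 0.015 m and angle between holder_center's own z axis and vertical between 0.46 and 0.76 rad and contact force between the fingers and holder below 0.2 N and linear speed of holder below 0.03 m/s), for 0.3 s.
2. the holder stands home in the large socket (distance between holder_center and large_socket_home below 0.005 m and angle between holder_center's own z axis and vertical below 0.05 rad), for 0.2 s.
At the end, for the whole second after the job is handed in: The holder stands upright (within 0.05 rad), taper down, in the large socket, its centre within 5 mm of the fully-home point, released and at rest (all of step 2 and linear speed of holder below 0.02 m/s); the robot touches nothing.
It fails at once if the holder was dropped into or onto a pedestal (let go and falling faster than 0.4 m/s over it) ((horizontal distance between holder_center and large_socket_mouth below 0.05 m or horizontal distance between holder_center and small_socket_mouth below 0.05 m) and linear speed of holder above 0.4 m/s and contact force between the fingers and holder below 0.2 N).
It fails at once if one of the five other loose things was shifted more than 30 mm (distance of any of cover_disc, sanding_block, small_flange, plug_gauge, oil_flask from where it was at the start of the episode above 0.03 m).
It also fails if it takes over 59 s, if anything falls off the work surface, if the arm or the gripper's body presses on something with over 40 N, if the wrist force passes 120 N, or if a joint passes its speed limit or range.

### The arm

A 6-joint arm with a two-finger parallel gripper is mounted at the origin on a cart in front of the work surface, level with it; the furniture and walls round the work are solid. World frame = base frame: x ahead of the robot, y to its left, z up, the work surface at z = 0. Lengths are in m, angles in degrees, forces in N, time in s.
With the tool pointing down it reaches from about 0.325 to 0.85 m from the base axis. Payload 15.5 kg.
Tool frame: the origin (TCP) lies midway between the tips of the shut fingers; the grasp point (between the pads) lies 19 mm behind it; y points along the fingers, x is the direction in which the jaws open and shut, and the axes are right-handed (so a half turn about y gives the same grasp; the last joint's range is limited). The gripper opens to 91 mm and grips with 3 to 60 N. Pads are 32 mm wide; open, the fingers measure 118 mm over their backs; the gripper's body (76 mm by 178 mm) begins 60 mm behind the grasp point.
Start: joints at [-74.972, 28.281, 77.091, -0, 74.628, -5.472], TCP at [0.219, -0.585, 0.214] pointing down, gripper open.
Joint ranges: [-166.48, 166.48], [-47.26, 123.95], [12.59, 153.08], [-70.14, 250.14], [6.76, 159.57], [-176.63, 176.63]. Speed limits (degrees/s): [108.29, 108.29, 147.25, 172.46, 172.46, 172.46].

### API

Orientations are given as a 3x3 rotation matrix whose columns are the frame's x, y, z axes.
In Python, from bench import ctrl gives the robot as it stands. The module is installed in compiled form; this text tells all that it offers. Calls block until the motion is done:
- ctrl.goto(position, orientation): joint-space move of the TCP to a pose.
- ctrl.move_l(position, vel=0.15, ori=None, contact_N=None): straight line of the TCP; ori=None keeps the orientation; vel is the mean speed in m/s. With contact_N (N) it stops when the force on the tool has changed by that much, and returns True; else False.
- ctrl.movej(angles): joint-space move.
- ctrl.command_gripper(opening): opening from 0.0 (shut) to 1.0 (fully open); the grip force is fixed at half the most; returns when the fingers have stopped.
- ctrl.sleep(seconds).
- ctrl.ik(position, orientation): joint angles nearest the present ones, or None.
- ctrl.read_camera(name): name is "scene" or "top" or "wrist"; returns the picture (420x560x3 uint8, blue, green, red); there is no depth.
- ctrl.camera_params(name): a dict with "fx", "fy", "cx", "cy" (pixels), "D" ([k1, k2, p1, p2, k3] as OpenCV has them; the pictures are not rectified), "pose" (4x4, takes a point from camera to world coordinates); the wrist camera has in their place "T_tool_cam" (4x4, takes a point from camera to tool coordinates, whose origin is the TCP and whose axes are the tool frame's). Camera axes: x right, y up, looking along -z (the intrinsics and any distortion apply to the point x, -y, -z); pixel columns grow to the right and rows downward; lengths in m; the calibration is good to about 2 mm. A picture is of the moment at which its call begins: read the wrist's pose just before it. camera_params takes no time and is no camera call.
A pose or a line that the arm cannot do raises ctrl.MotionError and nothing moves.
- ctrl.sign_off(): hands the job in, once; it reports no verdict.
Readings, each from a call of its own:
- ctrl.current_t(): time.
- ctrl.current_q(): joint angles.
- ctrl.current_dq(): joint speeds.
- ctrl.current_effort(): joint torques, N m.
- ctrl.current_tool_pos(): TCP position.
- ctrl.current_eef_rot(): TCP orientation.
- ctrl.current_contact_force(): force on the tool from outside, world axes, zero at the start.
- ctrl.current_wrist_torque(): the same for the moment, N m.
- ctrl.current_grip_width(): opening from 0.0 (shut) to 1.0 (fully open).
Only numpy, scipy, OpenCV 4.12 (cv2) and the standard library are available. Lean on these libraries where they do the work, as an engineer would, in place of code of your own. Each camera call takes 0.05 s, during which the arm holds its last target.

## Working session

There is one attempt and no reset: what is moved stays moved. The work goes in short steps, each a Python script; the robot and the scene stay as the last script left them, time stands still between calls to the robot, and variables do not carry over. Pictures are saved under pics/ and viewed, and the job is handed in when it is done.

```bash
mkdir -p pics
python3 - <<'E'
from bench import ctrl
import cv2,numpy as np
np.set_printoptions(precision=4,suppress=True)
for n in("scene","top","wrist"):
    im=ctrl.read_camera(n); cv2.imwrite(f"pics/{n}0.png",im)
    print(n,ctrl.camera_params(n))
print(ctrl.current_t(),ctrl.current_eef_rot(),ctrl.current_tool_pos())
E
```

```text
scene {'fx': 426.26948366673327, 'fy': 426.26948366673327, 'cx': 283.7818748337204, 'cy': 213.76277840894278, 'D': array([-0.0706,  0.    ,  0.    ,  0.    ,  0.    ]), 'pose': array([[-0.4597,  0.597 , -0.6575, -0.6247],
       [-0.888 , -0.3173,  0.3328,  0.776 ],
       [-0.01  ,  0.7368,  0.676 ,  1.281 ],
       [ 0.    ,  0.    ,  0.    ,  1.    ]])}
top {'fx': 432.7923817925003, 'fy': 432.7923817925003, 'cx': 281.0611911300691, 'cy': 208.20187446362218, 'D': array([-0.0844,  0.    ,  0.    ,  0.    ,  0.    ]), 'pose': array([[-0.0064,  0.9983, -0.0584,  0.4704],
       [-0.9998, -0.0076, -0.019 ,  0.1779],
       [-0.0194,  0.0583,  0.9981,  1.509 ],
       [ 0.    ,  0.    ,  0.    ,  1.    ]])}
wrist {'fx': 349.0871205501088, 'fy': 349.0871205501088, 'cx': 273.9417844281599, 'cy': 206.9216020251208, 'D': array([-0.0541,  0.    ,  0.    ,  0.    ,  0.    ]), 'T_tool_cam': array([[ 1.    , -0.0001,  0.    , -0.0001],
       [ 0.    ,  0.2654, -0.9641, -0.1698],
       [ 0.0001,  0.9641,  0.2654,  0.0749],
       [ 0.    ,  0.    ,  0.    ,  1.    ]])}
0.15 [[ 0.3502 -0.0002  0.9367]
 [-0.9367  0.0009  0.3502]
 [-0.0009 -1.      0.0001]] [ 0.2188 -0.5852  0.2135]
```

View pics/scene0.png

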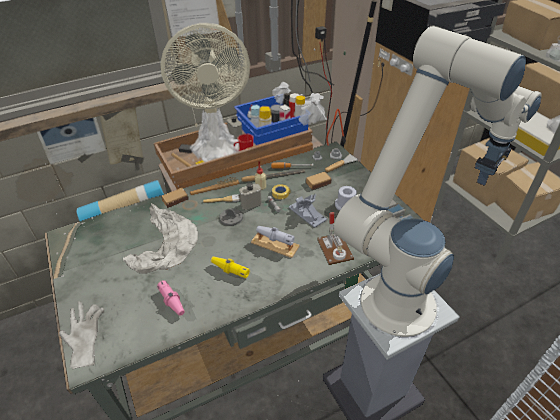

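View pics/top0.png

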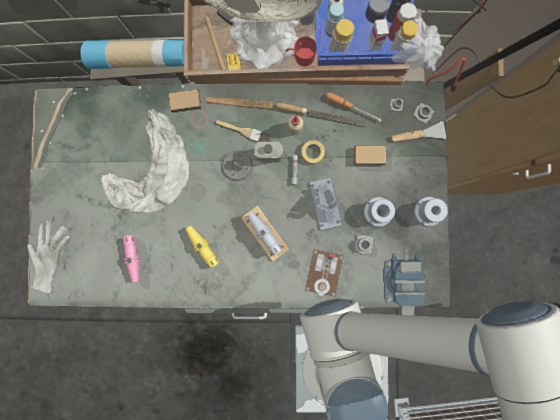

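View pics/wrist0.png

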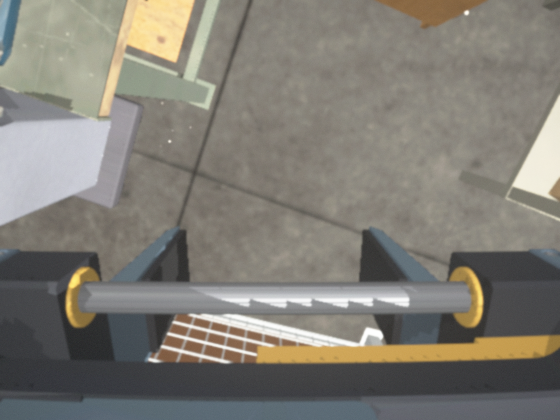

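The scene view shows the pink and yellow look-alikes and the steel holder in its cradle at (275,236). In the top view the cradle is at (264,232), the rest at (325,203), and the two pedestals at (379,211) and (431,211). I'll enlarge those.

Run:
```python
import cv2,numpy as np
im=cv2.imread("pics/top0.png")
a=cv2.resize(im[180:280,230:360],None,fx=6,fy=6,interpolation=cv2.INTER_CUBIC)
cv2.imwrite("pics/c1.png",a)
b=cv2.resize(im[180:310,340:460],None,fx=4.6,fy=4.6,interpolation=cv2.INTER_CUBIC)
cv2.imwrite("pics/c2.png",b)
s=cv2.imread("pics/scene0.png")
cv2.imwrite("pics/c3.png",cv2.resize(s[170:270,230:370],None,fx=5.5,fy=5.5,interpolation=cv2.INTER_CUBIC))
```

```text
(no output)
```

View pics/c1.png

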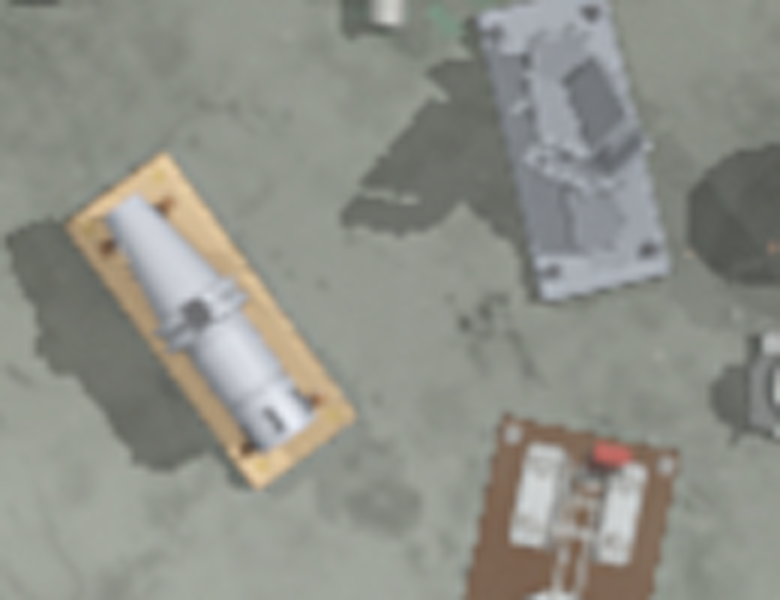

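View pics/c2.png

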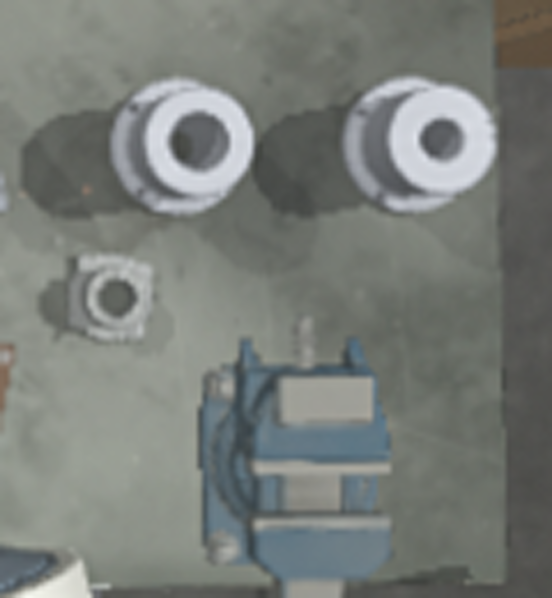

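View pics/c3.png

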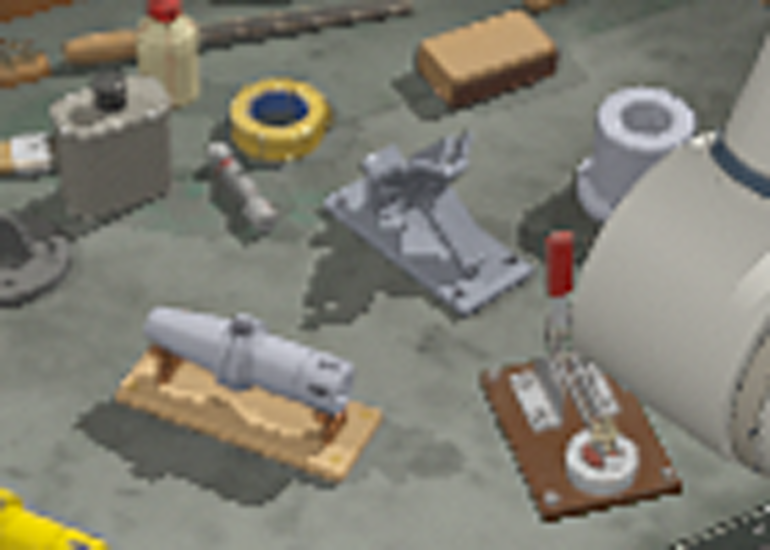

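```bash
cat > h.py <<'E'
from bench import ctrl
import cv2,numpy as np
np.set_printoptions(precision=4,suppress=True)
def K(p): return np.array([[p["fx"],0,p["cx"]],[0,p["fy"],p["cy"]],[0,0,1.]])
def ray(px,p,T):
    u=cv2.undistortPoints(np.array(px,float).reshape(-1,1,2),K(p),p["D"]).reshape(-1,2)
    d=np.c_[u[:,0],-u[:,1],-np.ones(len(u))]
    return T[:3,3],d@T[:3,:3].T
def onz(px,p,T,z):
    o,d=ray(px,p,T); s=(z-o[2])/d[:,2]; return o+s[:,None]*d
def proj(P,p,T):
    c=(np.atleast_2d(P)-T[:3,3])@T[:3,:3]
    c=c*np.array([1,-1,-1]); return cv2.projectPoints(c,np.zeros(3),np.zeros(3),K(p),p["D"])[0].reshape(-1,2)
def wristT(p):
    T=np.eye(4);T[:3,:3]=ctrl.current_eef_rot();T[:3,3]=ctrl.current_tool_pos();return T@p["T_tool_cam"]
def down(ang): # tool down; tool z horizontal at angle ang (deg)
    a=np.radians(ang); z=np.array([np.cos(a),np.sin(a),0]);y=np.array([0,0,-1.]);return np.c_[np.cross(y,z),y,z]
def snap(name,fn):
    p=ctrl.camera_params(name)
    T=p["pose"] if name!="wrist" else wristT(p)
    im=ctrl.read_camera(name);cv2.imwrite(f"pics/{fn}.png",im);np.save(f"pics/{fn}.npy",T);return im,p,T
E
python3 - <<'E'
from h import *
p=ctrl.camera_params("top");T=p["pose"];im=cv2.imread("pics/top0.png")
hsv=cv2.cvtColor(im,cv2.COLOR_BGR2HSV)
m=cv2.inRange(hsv,(10,70,120),(25,200,255));m[:195]=0;m[275:]=0;m[:,:235]=0;m[:,295:]=0
c=np.concatenate(cv2.findContours(m,0,2)[0]);r=cv2.minAreaRect(c);b=cv2.boxPoints(r)
print(m.sum()/255,r); B=onz(b,p,T,.012);print(B,B.mean(0),np.linalg.norm(B[0]-B[1]),np.linalg.norm(B[1]-B[2]))
# rest base corners estimate from crop c1
cr=np.array([[475,15],[605,0],[670,270],[545,300]])/6+[230,180]
R=onz(cr,p,T,.008);print(R,R.mean(0))
for q in ([379+0,211],[431,211]): pass
for c2 in ([199,141],[442,139]):
    print(onz(np.array(c2)/4.6+[340,180],p,T,.08))
print(onz([365,244],p,T,0.02),onz([[390,255],[425,305]],p,T,0.06))
E
```

```text
451.0 ((264.4675598144531, 232.80117797851562), (54.18040084838867, 20.266979217529297), 54.1623420715332)
[[0.5293 0.3477 0.012 ]
 [0.5701 0.2904 0.012 ]
 [0.4175 0.1814 0.012 ]
 [0.377  0.2383 0.012 ]] [0.4734 0.2645 0.012 ] 0.07032608025328542 0.1875376060489844
[[ 0.6472  0.1079  0.008 ]
 [ 0.6554  0.0323  0.008 ]
 [ 0.4983 -0.0032  0.008 ]
 [ 0.4816  0.0692  0.008 ]] [0.5706 0.0515 0.008 ]
[[ 0.5433 -0.133   0.08  ]]
[[ 0.5434 -0.3098  0.08  ]]
[[ 0.4323 -0.081   0.02  ]] [[ 0.3959 -0.1573  0.06  ]
 [ 0.2281 -0.2727  0.06  ]]
```

Run:
```python
from h import *
for a in (0,180):
    print(a,ctrl.ik([.53,.08,.32],down(a)))
try:
    ctrl.goto([.53,.08,.32],down(0))
except ctrl.MotionError as e: print(e)
print(ctrl.current_t(),ctrl.current_q())
snap("wrist","w1")
```

```text
0 [ 2.1995 15.8476 80.2484 -0.     83.904  92.1995]
180 [  2.1995  15.8476  80.2484  -0.      83.904  -87.8005]
2.775 [ 2.1391 15.8603 80.2465 -0.0088 83.9003 92.1818]
```

View pics/w1.png

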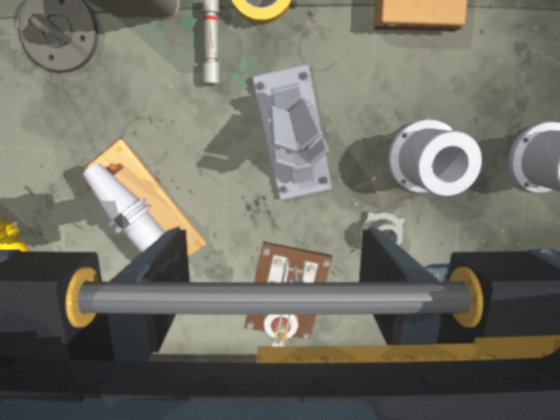

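Run:
```python
import cv2
im=cv2.imread("pics/w1.png")
cv2.imwrite("pics/c4.png",cv2.resize(im[55:210,230:350],None,fx=3.8,fy=3.8,interpolation=cv2.INTER_CUBIC))
```

```text
(no output)
```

View pics/c4.png

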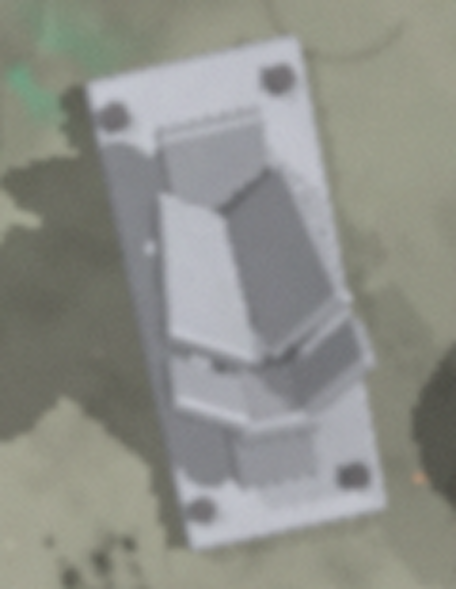

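Run:
```python
from h import *
ctrl.goto([.56,.20,.27],down(0))
print(ctrl.current_t()); ctrl.sleep(.1)
snap("wrist","w2")
im=cv2.imread("pics/w2.png")
cv2.imwrite("pics/w2b.png",cv2.resize(im[0:300],None,fx=1.42,fy=1.42,interpolation=cv2.INTER_CUBIC))
```

```text
3.4167
```

View pics/w2b.png

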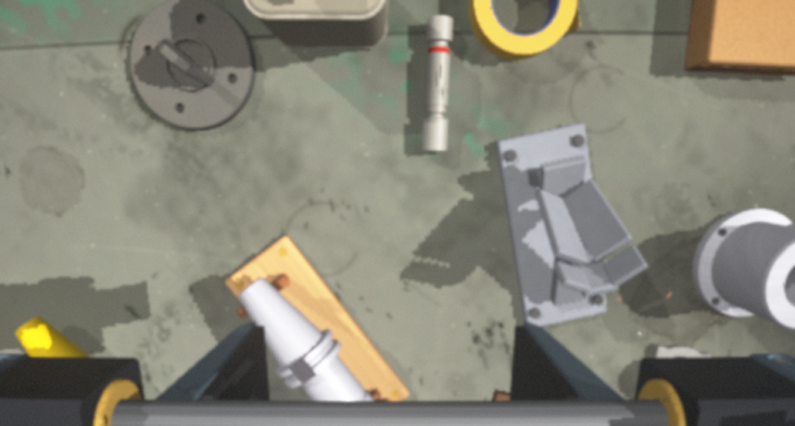

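Run:
```python
import cv2
im=cv2.imread("pics/w2.png")
cv2.imwrite("pics/c5.png",cv2.resize(im[80:235,340:465],None,fx=3.8,fy=3.8,interpolation=cv2.INTER_CUBIC))
```

```text
(no output)
```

View pics/c5.png

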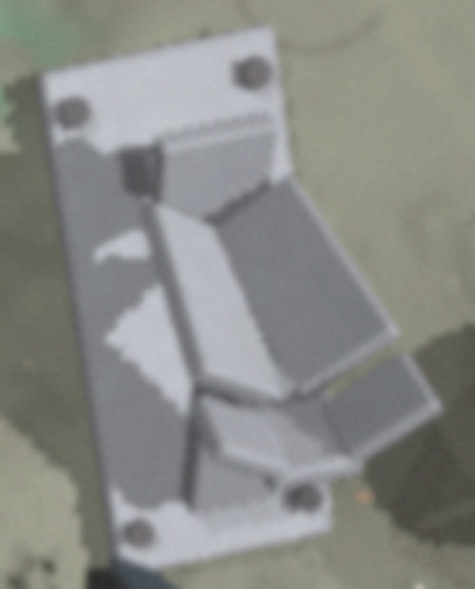

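```bash
cat > tri.py <<'E'
from h import *
p=ctrl.camera_params("wrist");T1=np.load("pics/w1.npy");T2=np.load("pics/w2.npy")
A=np.array([[222,212],[262,360],[350,297],[172,335],[372,362],[88,85],[298,38],[385,505],[190,548],[162,130],[265,110]])/3.8+[230,55]
B=np.array([[210,220],[290,393],[397,332],[200,382],[440,405],[42,72],[272,28],[330,525],[115,570],[160,137],[272,118]])/3.8+[340,80]
o1,d1=ray(A,p,T1);o2,d2=ray(B,p,T2)
names="valstop valtop rtip ltip veertip c1 c2 c3 c4 stopL stopR".split()
P={}
for n,a,b in zip(names,d1,d2):
    s=np.linalg.lstsq(np.c_[a,-b],o2-o1,rcond=None)[0]
    x,y=o1+s[0]*a,o2+s[1]*b;P[n]=(x+y)/2;print(n,P[n],np.linalg.norm(x-y))
C=onz(A[5:9],p,T1,.008);C2=onz(B[5:9],p,T2,.008);print(C,C2,C.mean(0),C2.mean(0))
u=(C[0]+C[1]-C[2]-C[3])[:2];u/=np.linalg.norm(u);print("xrest",u,np.degrees(np.arctan2(u[1],u[0])))
print([np.linalg.norm(C[i]-C[(i+1)%4]) for i in range(4)])
# valley direction
print((P["valtop"]-P["valstop"]),np.linalg.norm(P["valtop"]-P["valstop"]))
X=np.array([u[0],u[1],0]);op=.819*X+[0,0,.574];ax=-.574*X+[0,0,.819]
for n in P: print(n,(P[n]-C.mean(0))@np.c_[ax,op,np.cross([0,0,1],X)], (P[n]-C.mean(0))@X)
E
python3 tri.py
```

```text
valstop [0.6059 0.0612 0.0393] 0.0008957429939421091
valtop [0.5623 0.0505 0.0848] 0.0009406369557882242
rtip [0.581  0.0254 0.0911] 0.0003011872128705148
ltip [0.5688 0.0784 0.0933] 0.002777796437892455
veertip [0.5644 0.0208 0.1094] 0.0007925005775272327
c1 [0.6492 0.1066 0.0039] 0.0014387711080885758
c2 [0.6639 0.0343 0.0049] 0.00012976071522903274
c3 [ 0.4998 -0.0021  0.0052] 0.00047405055506538775
c4 [0.482  0.0707 0.0004] 0.00031427702158885507
stopL [0.6307 0.081  0.0491] 0.00020397445146414593
stopR [0.6366 0.0484 0.0484] 0.0007244217613742054
[[ 0.6481  0.1065  0.008 ]
 [ 0.6635  0.0346  0.008 ]
 [ 0.5002 -0.0016  0.008 ]
 [ 0.4837  0.0709  0.008 ]] [[ 0.6498  0.1074  0.008 ]
 [ 0.6638  0.0354  0.008 ]
 [ 0.5009 -0.0009  0.008 ]
 [ 0.4848  0.0729  0.008 ]] [0.5739 0.0526 0.008 ] [0.5748 0.0537 0.008 ]
xrest [0.9768 0.2142] 12.36680279310576
[np.float64(0.0735848337611409), np.float64(0.16725700698888077), np.float64(0.07427611679218395), np.float64(0.16821898004262792)]
[-0.0436 -0.0107  0.0455] 0.06391946610446253
valstop [0.0066 0.0451 0.0015] 0.03315943892688381
valtop [0.0697 0.0345 0.0004] -0.011713921735677079
rtip [ 0.0674  0.0486 -0.0281] 0.0011086258695003704
ltip [0.0696 0.0495 0.0262] 0.0005816258978707719
veertip [ 0.0923  0.045  -0.029 ] -0.01609024796328334
c1 [-0.0522  0.0674  0.0366] 0.08514306828357199
c2 [-0.0508  0.067  -0.0372] 0.0840304820712194
c3 [ 0.046  -0.0705 -0.0376] -0.08407763196929353
c4 [ 0.0431 -0.0747  0.0373] -0.08590778510986058
stopL [-0.0017  0.074   0.0156] 0.061569994841326275
stopR [-0.0016  0.0726 -0.0175] 0.06035012092150074
```

Run:
```python
from h import *
p=ctrl.camera_params("wrist")
c=np.array([.4734,.2645,.06]);n=np.array([-.8137,-.5813,0]);l=np.array([n[1],-n[0],0])
pts=[c-.08*n+s*.0123*l for s in(-1,1)]+[c-.012*n+s*.0222*l for s in(-1,1)]+[c+.004*n+s*.028*l for s in(-1,1)]+[c+.08*n+s*.02*l for s in(-1,1)]
cor=[c+[0,0,-.048]+a*.095*n+b*.036*l for a in(-1,1) for b in(-1,1)]
ims=[]
for f,q in(("w1",p),("w2",p),("top0",ctrl.camera_params("top"))):
    im=cv2.imread(f"pics/{f}.png");T=q["pose"] if f=="top0" else np.load(f"pics/{f}.npy")
    k=3;big=cv2.resize(im,None,fx=k,fy=k,interpolation=cv2.INTER_CUBIC)
    for P,col in((pts,(0,0,255)),(cor,(255,0,0))):
        for u in proj(np.array(P),q,T): cv2.circle(big,tuple(int(v) for v in (u*k+1)),4,col,-1)
    x,y=proj(c,q,T)[0]*k; x=int(max(x-130,0));y=int(max(y-200,0)); ims.append(cv2.resize(big[y:y+400,x:x+260],(260,400)))
cv2.imwrite("pics/ov1.png",np.hstack(ims))
```

```text
(no output)
```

View pics/ov1.png

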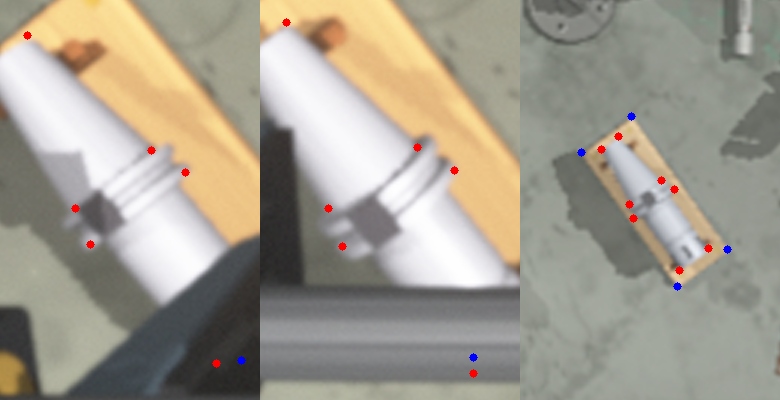

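```bash
cat >> h.py <<'E'
C=np.array([.4722,.2637,.06]);N=np.array([-.8137,-.5813,0])   # cradle holder centre, nose dir
N/=np.linalg.norm(N)
XR=np.array([.9768,.2142,0]);AX=-.574*XR+np.array([0,0,.819]);OP=.819*XR+np.array([0,0,.574])
RC=np.array([.5743,.0530,.116])
def pose(c,zh,d,t,g):
    """tool pose gripping holder with centre c, axis zh; d perp dir approach; tilt t; g=grasp z along holder"""
    t=np.radians(t);y=np.cos(t)*d-np.sin(t)*zh;z=-np.cos(t)*zh-np.sin(t)*d
    R=np.c_[np.cross(y,z),y,z]
    return c+(g-.08)*zh+.019*y,R
E
python3 - <<'E'
from h import *
D=np.array([0,0,-1.])
for t in(10,15,20,25,30,35):
    for nm,c,a,d in(("cr",C,N,D),("cr+",C+[0,0,.15],N,D),("rest",RC,AX,-OP),("rest+",RC+.08*OP,AX,-OP),("rest++",RC+.08*OP+[0,0,.1],AX,-OP)):
        q=ctrl.ik(*pose(c,a,d,t,.114));print(t,nm,None if q is None else np.round(q,0))
E
```

```text
10 cr [ 20.  31. 112.   6.  27.  70.]
10 cr+ [ 20.  16. 103.   3.  51.  73.]
10 rest [  3.  52.  58.  -7. 114.  80.]
10 rest+ [  4.  55.  43.  -8. 126.  79.]
10 rest++ [  4.  51.  36.  -9. 136.  77.]
15 cr [ 19.  31. 116.  13.  19.  62.]
15 cr+ [ 19.  15. 107.   6.  44.  70.]
15 rest [  3.  49.  62.  -7. 109.  80.]
15 rest+ [  3.  52.  47.  -7. 121.  80.]
15 rest++ [  3.  48.  40.  -8. 131.  78.]
20 cr [ 18.  31. 120.  32.  11.  42.]
20 cr+ [ 18.  13. 111.  10.  37.  66.]
20 rest [  2.  46.  65.  -6. 103.  80.]
20 rest+ [  3.  49.  51.  -6. 115.  80.]
20 rest++ [  3.  45.  44.  -6. 125.  79.]
25 cr [ 17.  32. 124.  92.   8. -20.]
25 cr+ [ 17.  12. 115.  16.  30.  59.]
25 rest [ 2. 44. 69. -5. 97. 80.]
25 rest+ [  3.  46.  55.  -5. 108.  80.]
25 rest++ [  3.  42.  48.  -5. 119.  79.]
30 cr [ 15.  34. 129. 138.  15. -66.]
30 cr+ [ 15.  12. 119.  27.  23.  48.]
30 rest [ 2. 41. 73. -5. 91. 80.]
30 rest+ [  3.  43.  59.  -4. 102.  80.]
30 rest++ [  3.  39.  52.  -5. 113.  79.]
35 cr [ 14.  37. 133. 151.  26. -81.]
35 cr+ [ 14.  12. 123.  47.  17.  26.]
35 rest [ 1. 38. 77. -4. 85. 80.]
35 rest+ [ 2. 41. 63. -3. 96. 80.]
35 rest++ [  2.  36.  56.  -4. 107.  79.]
```

Run:
```python
from h import *
D=np.array([0,0,-1.])
P,R=pose(C,N,D,8,.110)
ctrl.goto(P+[0,0,.10],R); ctrl.sleep(.1)
print(ctrl.current_t(),ctrl.current_q())
im,p,T=snap("wrist","w3")
for zz,r in((0,.0123),(.068,.0222),(.084,.028)):
    for s in(-1,1):
        l=np.array([N[1],-N[0],0])
        u=proj(C+(zz-.08)*N+s*r*l,p,T)[0]; cv2.circle(im,tuple(int(v) for v in u),2,(0,0,255),-1)
cv2.imwrite("pics/w3b.png",im)
```

```text
4.4083 [ 20.7014  21.5347 104.2227   2.8013  46.3854  73.4961]
```

View pics/w3b.png

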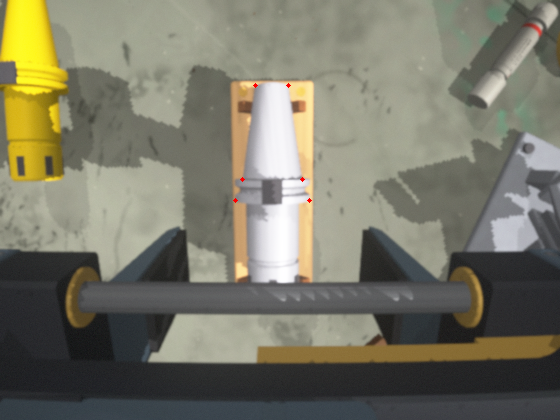

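The steel holder sits at columns 235–310 (small end at row 83, flange at rows 180–203). The projected model points land within about 2 px, so I'll grasp.

Run:
```python
from h import *
D=np.array([0,0,-1.])
P,R=pose(C,N,D,8,.110)
print(ctrl.move_l(P,vel=.12,contact_N=8),ctrl.current_tool_pos()-P)
f0=ctrl.current_contact_force()
ctrl.command_gripper(0.0)
print(ctrl.current_grip_width()*91,ctrl.current_contact_force()-f0)
ctrl.move_l(P+[0,0,.10],vel=.12);ctrl.sleep(.1)
print(ctrl.current_grip_width()*91,ctrl.current_contact_force()-f0,ctrl.current_wrist_torque(),ctrl.current_t())
snap("wrist","w4");snap("scene","s4")
s=cv2.imread("pics/s4.png")[140:280,220:400];w=cv2.imread("pics/w4.png")
cv2.imwrite("pics/c6.png",np.hstack([cv2.resize(w,(480,360)),cv2.resize(s,(300,360))]))
```

```text
False [0.0004 0.0001 0.0005]
39.32709102126336 [ 0.0437  0.1007 -0.2484]
39.66315633645456 [-0.5332 -0.2886 -6.5721] [-0.2863  0.3632 -0.0245] 7.3667
```

View pics/c6.png

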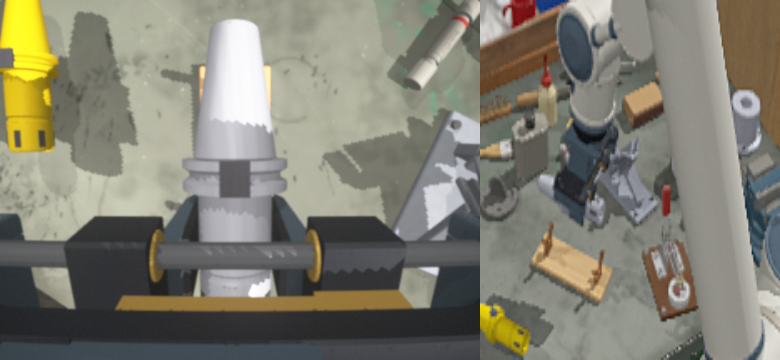

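Run:
```python
from h import *
im=cv2.imread("pics/w4.png");p=ctrl.camera_params("wrist");T=np.load("pics/w4.npy")
R0=ctrl.current_eef_rot();P0=ctrl.current_tool_pos();y,z=R0[:,1],R0[:,2]
gp=P0-.019*y
for dt in(-5,0,5,10,15):
    t=np.radians(8+dt) # zh tilt
    zh=-np.cos(t)*z-np.sin(t)*y
    d=np.cos(t)*y-np.sin(t)*z
    print(dt,zh[2],[proj(gp+(a-.110)*zh-d*r,p,T)[0].round(1) for a,r in((0,.0123),(.084,.028),(.068,.028))])
cv2.imwrite("pics/c7.png",cv2.resize(im[0:250,180:380],None,fx=2.4,fy=2.4))
```

```text
-5 -0.08598107801537411 [array([274.3,  13.7]), array([274.3, 240.1]), array([274.3, 198.6])]
0 0.0011790865518472027 [array([274.3,  19.7]), array([274.3, 232.4]), array([274.3, 190.8])]
5 0.08833027755845707 [array([274.3,  27.1]), array([274.3, 225.2]), array([274.3, 184.1])]
10 0.17480922181756722 [array([274.2,  35.5]), array([274.3, 218.8]), array([274.3, 178.6])]
15 0.2599577623459517 [array([274.2,  44.7]), array([274.3, 213. ]), array([274.3, 174.2])]
```

View pics/c7.png

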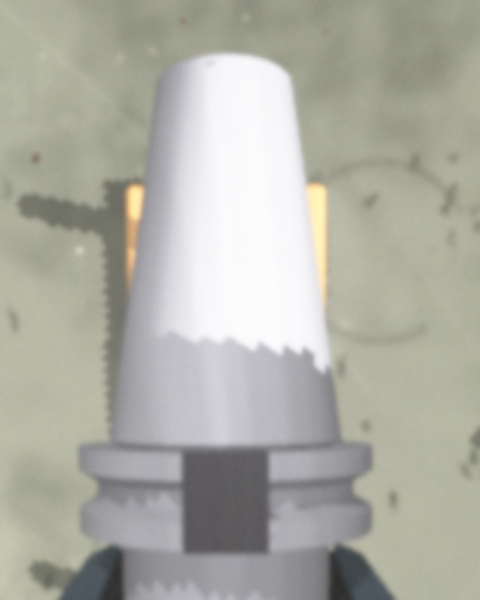

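Run:
```python
from h import *
t=11;c=RC+.006*AX
P,R=pose(c+.09*OP+[0,0,.07],AX,-OP,t,.110)
ctrl.goto(P,R); print(ctrl.current_t())
P,R=pose(c+.045*OP,AX,-OP,t,.110)
print(ctrl.move_l(P,vel=.15,contact_N=15)); ctrl.sleep(.1)
print(ctrl.current_t(),ctrl.current_grip_width()*91,ctrl.current_q())
snap("wrist","w5");snap("scene","s5");snap("top","t5")
s=cv2.imread("pics/s5.png")[140:280,220:400];w=cv2.imread("pics/w5.png");tt=cv2.imread("pics/t5.png")[130:270,260:400]
cv2.imwrite("pics/c8.png",np.hstack([cv2.resize(w,(400,300)),cv2.resize(s,(390,300))]))
cv2.imwrite("pics/c9.png",cv2.resize(tt,None,fx=4,fy=4))
```

```text
8.8833
False
9.8167 39.254846406678155 [  3.2617  52.7808  50.7734  -7.2777 119.7355  79.7898]
```

View pics/c8.png

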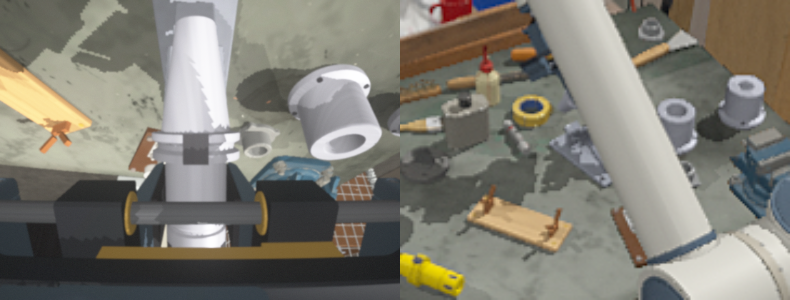

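View pics/c9.png

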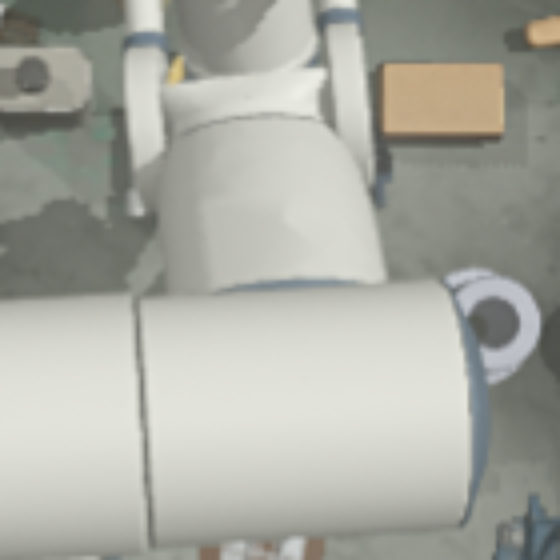

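Run:
```python
from h import *
t=11;c=RC+.006*AX
for o in(.012,-.006):
    P,R=pose(c+o*OP,AX,-OP,t,.110)
    r=ctrl.move_l(P,vel=.06 if o>0 else .02,contact_N=6)
    e=ctrl.current_tool_pos()-P
    print(o,r,"op",e@OP+o,"ax",e@AX,ctrl.current_contact_force(),ctrl.current_t())
    if r: break
snap("wrist","w6")
cv2.imwrite("pics/w6b.png",cv2.imread("pics/w6.png"))
```

```text
0.012 False op 0.01236392492428721 ax 5.124689057546173e-06 [ 1.0132  0.1107 -5.9007] 10.6667
-0.006 True op -0.0014164081904248635 ax -0.00018596979948647954 [4.1753 2.8633 2.7853] 11.3333
```

View pics/w6.png

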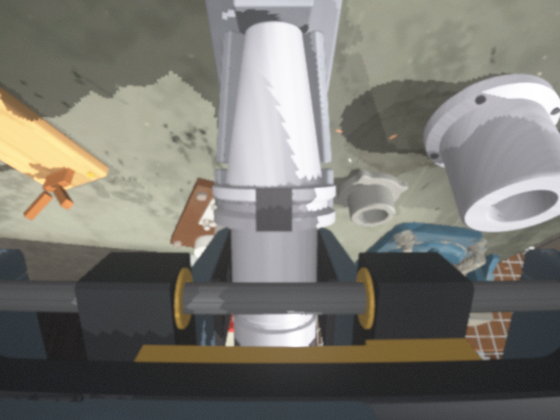

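The holder lies in the trough, its small end just short of the stop (275,25). Next I'll slide it down axially to the stop.

Run:
```python
from h import *
P0=ctrl.current_tool_pos()+.0008*OP
r=ctrl.move_l(P0-.012*AX,vel=.02,contact_N=7)
e=ctrl.current_tool_pos()-P0
print(r,"op",e@OP,"ax",e@AX,ctrl.current_contact_force(),ctrl.current_t())
ctrl.sleep(.1);snap("wrist","w7")
```

```text
True op -0.0006007586255580686 ax -0.005965243113198336 [0.6065 0.6326 8.5   ] 11.7917
```

View pics/w7.png

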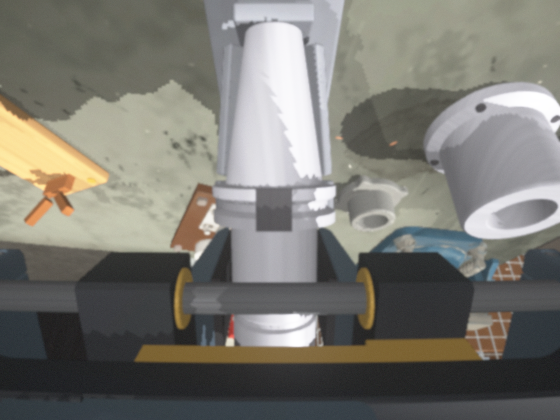

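Contact came within 0.1 mm of the predicted stop. Releasing and backing off.

Run:
```python
from h import *
ctrl.command_gripper(1.0)
print(ctrl.current_grip_width(),ctrl.current_contact_force())
R=ctrl.current_eef_rot();P=ctrl.current_tool_pos()
ctrl.move_l(P-.09*R[:,1],vel=.2)
ctrl.sleep(.15)
print(ctrl.current_t()); snap("wrist","w8")
q=ctrl.current_q();print(q)
# candidates for axial regrasp: tool y=-AX
for g in(.125,.13):
  for ang in(0,180,90,270):
    y=-AX;x0=np.cross(y,-OP);x0/=np.linalg.norm(x0);z0=np.cross(x0,y)
    a=np.radians(ang);x=np.cos(a)*x0+np.sin(a)*z0;z=np.cross(x,y);Rr=np.c_[x,y,z]
    for k in(0,.10):
        qq=ctrl.ik(RC+(g-.08+k)*AX+.019*y,Rr);print(g,ang,k,None if qq is None else np.round(qq))
for a in(0,180,90,-90,12,-14,166):print(a,ctrl.ik([.543,-.133,.2],down(a)))
```

```text
0.9984782515521318 [-0.4507  0.0372  0.2036]
13.6
[  3.5678  54.0088  43.144   -7.5572 126.4535  79.1115]
0.125 0 0 [ -8.  23. 122.  79.  12. 174.]
0.125 0 0.1 [ -12.    8.  122.   40.   22. -149.]
0.125 180 0 [ -8.  23. 122.  79.  12.  -6.]
0.125 180 0.1 [-12.   8. 122.  40.  22.  31.]
0.125 90 0 [ -8.  23. 122.  79.  12.  84.]
0.125 90 0.1 [-12.   8. 122.  40.  22. 121.]
0.125 270 0 [ -8.  23. 122.  79.  12. -96.]
0.125 270 0.1 [-12.   8. 122.  40.  22. -59.]
0.13 0 0 [ -9.  22. 122.  76.  12. 176.]
0.13 0 0.1 [ -13.    7.  122.   39.   23. -148.]
0.13 180 0 [ -9.  22. 122.  76.  12.  -4.]
0.13 180 0.1 [-13.   7. 122.  39.  23.  32.]
0.13 90 0 [ -9.  22. 122.  76.  12.  86.]
0.13 90 0.1 [-13.   7. 122.  39.  23. 122.]
0.13 270 0 [ -9.  22. 122.  76.  12. -94.]
0.13 270 0.1 [-13.   7. 122.  39.  23. -58.]
0 [-19.8827  23.8089  87.5762  -0.      68.6149  70.1173]
180 [ -19.8827   23.8089   87.5762   -0.       68.6149 -109.8827]
90 [-19.8827  23.8089  87.5762  -0.      68.6149 -19.8827]
-90 [-19.8827  23.8089  87.5762  -0.      68.6149 160.1173]
12 [-19.8827  23.8089  87.5762   0.      68.6149  58.1173]
-14 [-19.8827  23.8089  87.5762  -0.      68.6149  84.1173]
166 [-19.8827  23.8089  87.5762  -0.      68.6149 -95.8827]
```

View pics/w8.png

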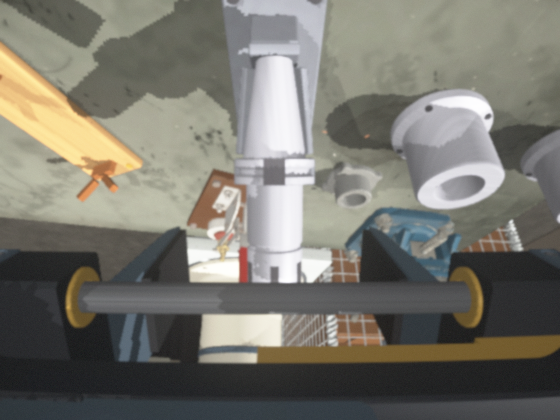

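Run:
```python
from h import *
up=np.array([0,0,1.])
M=np.array([.543,-.133,.08])
for t in(55,60,65,70):
  for nm,c in(("pre",RC),("rest",RC),("lift",RC+.12*AX)):
    P,R=pose(c,AX,-OP,t,.122)
    if nm=="pre":P=P-.1*R[:,1]
    q=ctrl.ik(P,R);print(t,nm,None if q is None else np.round(q))
  for ph in(12,-14):
    d=-np.array([np.cos(np.radians(ph)),np.sin(np.radians(ph)),0])
    for h in(.015,.12):
      q=ctrl.ik(*pose(M+[0,0,h],up,d,t,.122));print(t,ph,h,None if q is None else np.round(q))
```

```text
55 pre [-1. 21. 86.  0. 72. 76.]
55 rest [-1. 28. 93.  0. 59. 76.]
55 lift [-3. 16. 95.  0. 69. 74.]
55 12 0.015 [-12.  46.  68. -14.  99.  68.]
55 12 0.12 [-12.  40.  62. -14. 110.  65.]
55 -14 0.015 [-18.  47.  65.  -3. 103.  86.]
55 -14 0.12 [-18.  41.  60.  -3. 114.  85.]
60 pre [-2. 18. 91.  1. 66. 75.]
60 rest [-2. 26. 97.  2. 52. 75.]
60 lift [-4. 14. 99.  2. 63. 73.]
60 12 0.015 [-13.  43.  71. -12.  93.  68.]
60 12 0.12 [-13.  37.  65. -12. 105.  65.]
60 -14 0.015 [-19.  44.  69.  -2.  97.  86.]
60 -14 0.12 [-19.  38.  63.  -2. 108.  85.]
65 pre [-3. 16. 96.  3. 58. 73.]
65 rest [ -3.  25. 101.   4.  45.  72.]
65 lift [ -5.  12. 102.   4.  56.  71.]
65 12 0.015 [-14.  41.  75. -11.  88.  67.]
65 12 0.12 [-14.  35.  69. -11.  99.  65.]
65 -14 0.015 [-19.  41.  73.  -2.  91.  86.]
65 -14 0.12 [-19.  36.  67.  -2. 103.  85.]
70 pre [ -5.  13. 101.   6.  51.  70.]
70 rest [ -4.  23. 105.   7.  37.  69.]
70 lift [ -6.  10. 106.   6.  50.  68.]
70 12 0.015 [-15.  38.  78.  -9.  82.  66.]
70 12 0.12 [-15.  32.  72.  -9.  94.  64.]
70 -14 0.015 [-19.  39.  77.  -2.  85.  86.]
70 -14 0.12 [-19.  33.  70.  -2.  97.  85.]
```

Run:
```python
from h import *
P,R=pose(RC,AX,-OP,65,.122)
Pc=ctrl.current_tool_pos()
ctrl.move_l(Pc+[-.03,0,.11],vel=.25)
ctrl.goto(P-.12*R[:,1],R);ctrl.sleep(.1)
print(ctrl.current_t())
im,p,T=snap("wrist","w9")
for zz,r in((0,.0123),(.068,.0222),(.084,.028),(.16,.02)):
    for s in(-1,1):
        u=proj(RC+(zz-.08)*AX+s*r*R[:,0],p,T)[0]; cv2.circle(im,tuple(int(v) for v in u),2,(0,0,255),-1)
cv2.imwrite("pics/w9b.png",im)
```

```text
15.5667
```

View pics/w9b.png

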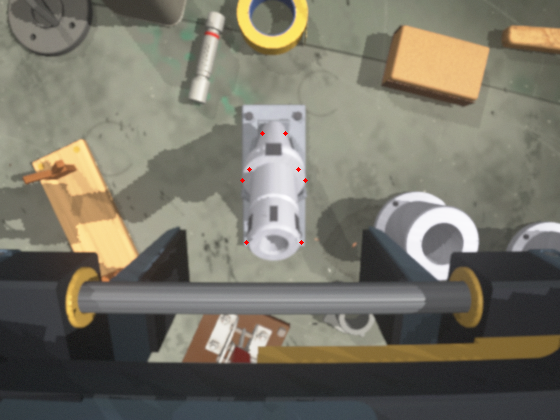

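The holder lies as predicted (nose hole at (272,242)). The wide-mouthed pedestal is at (442,243). I'll refine its mouth across several views.

Run:
```python
from h import *
p=ctrl.camera_params("wrist")
out=[]
for f,(u,v),q in(("w9",(442,243),p),("w1",(449,162),p),("top0",(383,210),ctrl.camera_params("top"))):
    im=cv2.imread(f"pics/{f}.png");T=q["pose"] if f=="top0" else np.load(f"pics/{f}.npy")
    for M0 in [np.array([.543,-.133,.08])]:
        # project 80mm OD and 43.6 ID circles for check
        a=np.linspace(0,2*np.pi,60)
        k=5
        c=proj(M0,q,T)[0];x0,y0=int(c[0])-40,int(c[1])-40
        big=cv2.resize(im[max(y0,0):y0+80,x0:x0+80],None,fx=k,fy=k,interpolation=cv2.INTER_CUBIC)
        g=cv2.GaussianBlur(cv2.cvtColor(im,cv2.COLOR_BGR2GRAY),(3,3),0)
        # dark hole segmentation in bright rim
        m=(g<150).astype(np.uint8)
        n,l,st,ce=cv2.connectedComponentsWithStats(m[y0:y0+80,x0:x0+80])
        k0=l[int(v)-y0,int(u)-x0]; print(f,c,"hole comp",st[k0],ce[k0]+[x0,y0],g[int(v),int(u)])
        cn=max(cv2.findContours((l==k0).astype(np.uint8),0,1)[0],key=len)
        if len(cn)>8:
            e=cv2.fitEllipse(cn);print(e,onz([[e[0][0]+x0,e[0][1]+y0]],q,T,.08))
        for r in(.04,.0218):
            pr=(proj(M0+np.c_[r*np.cos(a),r*np.sin(a),0*a],q,T)-[x0,y0]+.5)*k
            cv2.polylines(big,[pr.astype(int)],True,(0,0,255),1)
        out.append(big)
cv2.imwrite("pics/ped.png",cv2.resize(np.hstack(out),None,fx=.66,fy=.66))
```

```text
w9 [443.6336 245.9707] hole comp [   0    0   80   80 4012] [444.0184 249.6879] 110
((39.6444091796875, 38.961185455322266), (85.7621078491211, 88.87914276123047), 168.46115112304688) [[ 0.5448 -0.1314  0.08  ]]
w1 [451.4332 165.8699] hole comp [ 22  21  35  35 925] [449.9989 163.0097] 101
((39.005733489990234, 38.015804290771484), (31.353290557861328, 35.714271545410156), 50.67348098754883) [[ 0.5464 -0.1308  0.08  ]]
top0 [383.267 210.751] hole comp [ 34  34  13  13 127] [382.7795 210.2362] 97
((39.79112243652344, 40.2300910949707), (11.678670883178711, 12.136923789978027), 64.55059814453125) [[ 0.5447 -0.1315  0.08  ]]
```

View pics/ped.png

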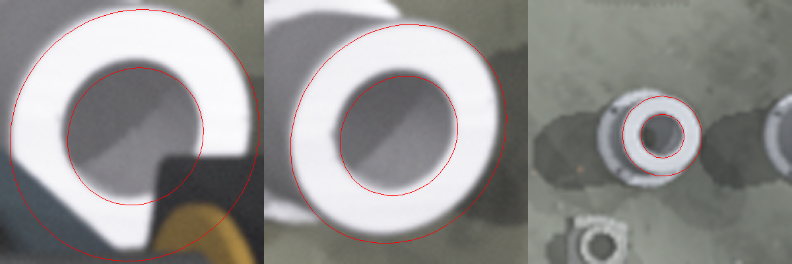

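The hole matches the 43.6 mm circle, so this is the matching socket, at about (0.5455, -0.131). Regrasping.

Run:
```python
from h import *
P,R=pose(RC,AX,-OP,65,.122)
print(ctrl.move_l(P,vel=.12,contact_N=8),(ctrl.current_tool_pos()-P))
f0=ctrl.current_contact_force()
ctrl.command_gripper(0.0)
print(ctrl.current_grip_width()*91,ctrl.current_contact_force()-f0)
ctrl.move_l(P+.10*AX+.03*OP,vel=.1);ctrl.sleep(.1)
print(ctrl.current_grip_width()*91,ctrl.current_contact_force()-f0,ctrl.current_t())
snap("wrist","w10");snap("scene","s10")
s=cv2.imread("pics/s10.png")[100:280,220:400];w=cv2.imread("pics/w10.png")
cv2.imwrite("pics/c10.png",np.hstack([cv2.resize(w,(480,360)),cv2.resize(s,(310,360))]))
```

```text
False [ 0.0003 -0.      0.0006]
39.736162702982604 [-1.773   4.6135  1.4591]
39.445237683522365 [-0.901   0.3598 -7.7479] 18.8917
```

View pics/c10.png

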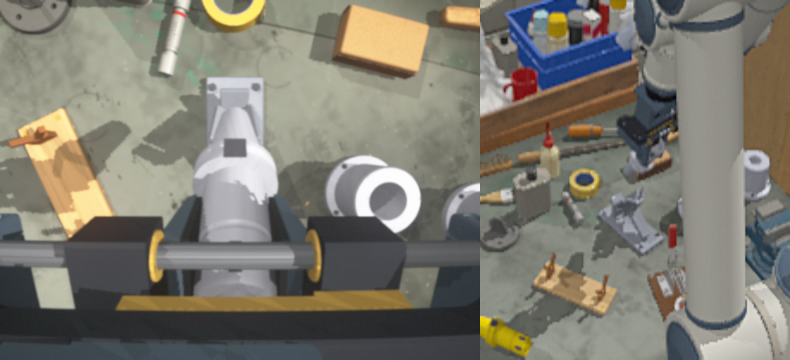

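```bash
cat >> h.py <<'E'
M=np.array([.5455,-.131,.08]);UP=np.array([0,0,1.])
DP=-np.array([np.cos(np.radians(-14)),np.sin(np.radians(-14)),0])
E
python3 - <<'E'
from h import *
P,R=pose(M+.135*UP,UP,DP,65,.122)
ctrl.goto(P,R);ctrl.sleep(.15)
print(ctrl.current_t(),ctrl.current_grip_width()*91)
im,p,T=snap("wrist","w11");snap("scene","s11");snap("top","t11")
y,z=R[:,1],R[:,2];gp=ctrl.current_tool_pos()-.019*y;R=ctrl.current_eef_rot()
for dt in(-10,-5,0,5,10):
    t=np.radians(65+dt);zh=-np.cos(t)*z-np.sin(t)*y;d=np.cos(t)*y-np.sin(t)*z
    print(dt,[proj(gp+(a-.122)*zh-d*r,p,T)[0].round(1) for a,r in((0,.0123),(.068,.028),(.084,.028))])
s=cv2.imread("pics/s11.png")[120:260,280:420]
cv2.imwrite("pics/c11.png",np.hstack([im,cv2.resize(s,(235,420))]))
E
```

```text
19.9667 39.60309257838512
-10 [array([274.6, 103.9]), array([274.8, 154.2]), array([274.8, 176.5])]
-5 [array([274.6, 116.6]), array([274.7, 158.2]), array([274.8, 178. ])]
0 [array([274.5, 129.3]), array([274.7, 162.8]), array([274.8, 180.2])]
5 [array([274.5, 141.9]), array([274.7, 167.9]), array([274.7, 183. ])]
10 [array([274.4, 154.5]), array([274.6, 173.4]), array([274.7, 186.2])]
```

View pics/c11.png

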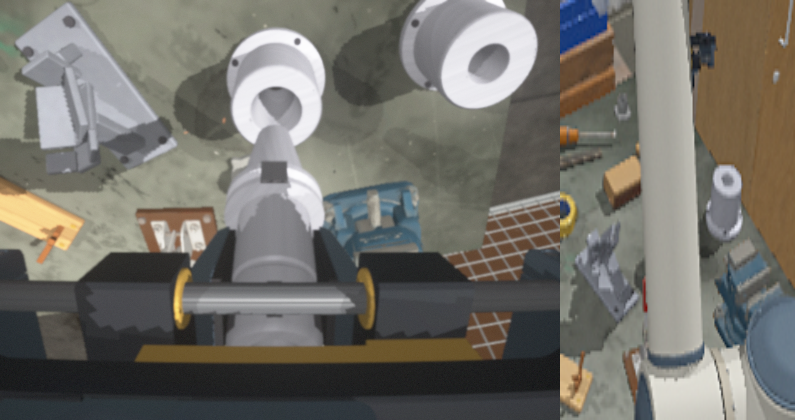

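Upright within about 1° (small end at row 126 against 129 predicted), and it points at the socket mouth at (277,103). Lowering.

Run:
```python
from h import *
for h,v in((.06,.1),(.028,.05),(.011,.02)):
    P,R=pose(M+h*UP,UP,DP,65,.122)
    r=ctrl.move_l(P,vel=v,contact_N=6)
    e=ctrl.current_tool_pos()-P
    print(h,r,e,"h",h+e[2],ctrl.current_contact_force(),ctrl.current_wrist_torque(),ctrl.current_t())
    if r: break
snap("wrist","w12")
```

```text
0.06 False [ 0.0003 -0.0001  0.0005] h 0.06052954547384515 [ 0.1554 -0.078  -5.8321] [-0.1345 -0.7424 -0.0552] 21.0167
0.028 True [-0.0019  0.0003 -0.0016] h 0.026388647602550917 [-1.0057 -0.2585 -6.1456] [-0.2258 -0.4186  0.0451] 21.6833
```

View pics/w12.png

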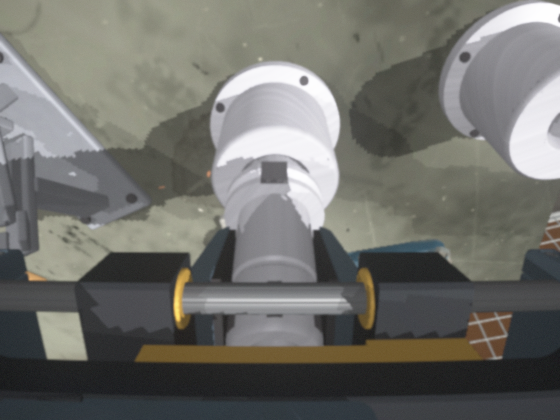

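Run:
```python
from h import *
b=np.array([.16,-.08,-5.83])
P0,R=pose(M,UP,DP,65,.122)
for i in range(8):
    c=ctrl.current_tool_pos(); h=c[2]-P0[2]
    F=ctrl.current_contact_force()-b
    L=np.array([F[0],F[1],0]);n=np.linalg.norm(L)
    if n>.4:
        ctrl.move_l(c+L/n*.001,vel=.02)
        c=ctrl.current_tool_pos()
    tgt=c.copy();tgt[2]=max(P0[2]+.0125,c[2]-.016)
    r=ctrl.move_l(tgt,vel=.025,contact_N=8)
    e=ctrl.current_tool_pos()
    print(r,"xy",(e-P0)[:2],"h",e[2]-P0[2],F,ctrl.current_contact_force()-b,ctrl.current_wrist_torque(),ctrl.current_t())
    if e[2]-P0[2]<.0165: break
snap("wrist","w13")
```

```text
True xy [-0.0023 -0.0002] h 0.02034989250175201 [-1.5912 -0.7279 -0.674 ] [ 3.5876 -0.2607  7.2402] [-0.0947 -0.4435 -0.042 ] 22.3333
True xy [-0.0015 -0.0003] h 0.018975169601774727 [ 3.5876 -0.2607  7.2402] [ 2.9067 -0.5328  8.4213] [ 0.057   0.0471 -0.051 ] 22.7917
True xy [-0.0004 -0.0004] h 0.017092375391488945 [ 2.9067 -0.5328  8.4213] [ 3.0062 -0.177   8.1012] [ 0.0428 -0.1035  0.0111] 23.25
True xy [ 0.001  -0.0008] h 0.014809419169836219 [ 3.0062 -0.177   8.1012] [ 2.9603 -1.0819 10.0345] [-0.0172 -0.1467  0.0722] 23.7083
```

View pics/w13.png

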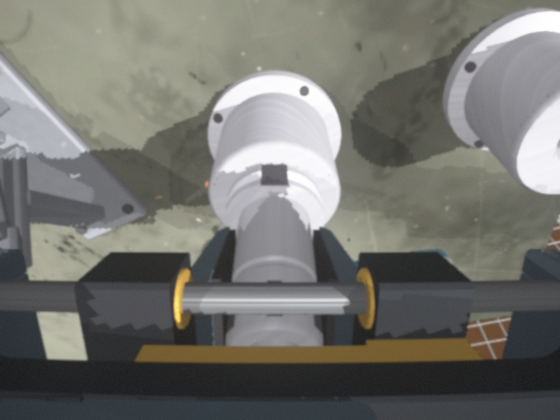

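Run:
```python
from h import *
b=np.array([.16,-.08,-5.83])
P0,R=pose(M,UP,DP,65,.122)
for i in range(3):
    c=ctrl.current_tool_pos()
    F=ctrl.current_contact_force()-b
    L=np.array([F[0],F[1],0]);n=np.linalg.norm(L)
    if n>.8: ctrl.move_l(c+L/n*.0005,vel=.02)
    F1=ctrl.current_contact_force()-b
    c=ctrl.current_tool_pos()
    r=ctrl.move_l(c-[0,0,.004],vel=.015,contact_N=8)
    e=ctrl.current_tool_pos()
    print(r,"xy",(e-P0)[:2],"h",e[2]-P0[2],F1,ctrl.current_contact_force()-b,ctrl.current_t())
im,p,T=snap("wrist","w14");snap("scene","s14");snap("top","t14")
a=cv2.resize(im[50:250,180:370],None,fx=2.8,fy=2.8,interpolation=cv2.INTER_CUBIC)
cv2.imwrite("pics/c14.png",a)
```

```text
True xy [ 0.0013 -0.0009] h 0.014542292214660663 [-2.0811  1.2016  9.4599] [ 1.9565 -0.4966 12.7874] 24.2167
True xy [ 0.0014 -0.001 ] h 0.01447000622671249 [-4.693   1.2616 10.0488] [-0.1882 -0.1355 14.7456] 24.675
True xy [ 0.0015 -0.001 ] h 0.014379954918932042 [-0.1882 -0.1355 14.7456] [-0.5616  0.6501 13.3111] 24.8833
```

View pics/c14.png

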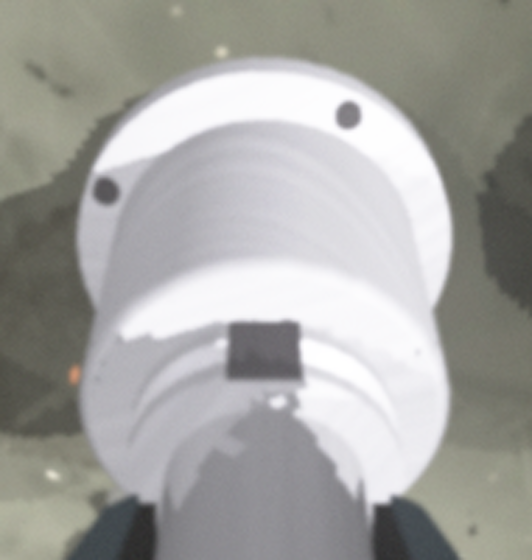

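The holder is stiffly seated: tool height agrees with home (14.4 vs 15 mm), lateral forces are about 0, and the flange sits just above the pedestal top. Releasing and checking.

Run:
```python
from h import *
ctrl.command_gripper(1.0)
R=ctrl.current_eef_rot();P=ctrl.current_tool_pos()
ctrl.move_l(P-.13*R[:,1],vel=.12);ctrl.sleep(.2)
print(ctrl.current_t(),ctrl.current_contact_force())
im,p,T=snap("wrist","w15")
Mc=np.array([.547,-.132,.08])
a=np.linspace(0,2*np.pi,60);ci=np.c_[np.cos(a),np.sin(a),0*a]
for z,r in((.003,.028),(.019,.028),(.095,.02),(0,.04)):
    cv2.polylines(im,[proj(Mc+[0,0,z]+r*ci,p,T).astype(int)],True,(0,0,255),1)
cv2.imwrite("pics/w15b.png",im)
```

```text
27.3667 [ 0.4118  0.2802 -0.4388]
```

View pics/w15b.png

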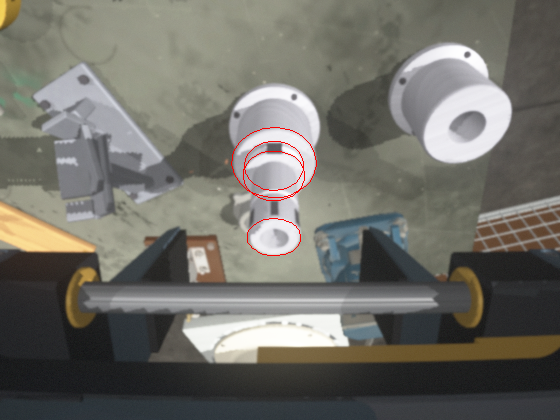

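View pics/w15.png

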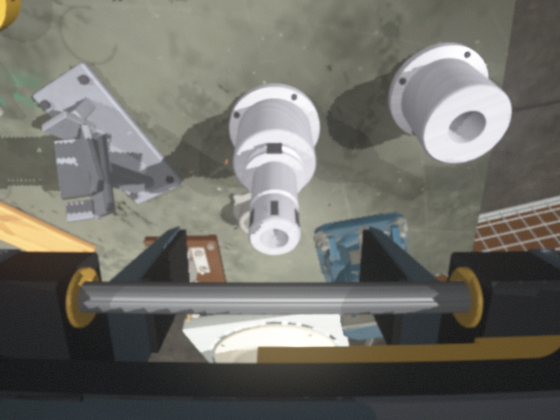

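The nose ring (273,237), flange and pedestal rim all agree with the fully-home, upright model to about 1–2 px. One last check of the bystanders, then sign off.

Run:
```python
from h import *
c=ctrl.current_tool_pos();ctrl.move_l(c+[-.04,0,.1],vel=.2);ctrl.sleep(.2)
im,p,T=snap("top","t16");a=cv2.imread("pics/top0.png")
cv2.imwrite("pics/c16.png",np.hstack([x[80:310,150:450] for x in(a,im)]))
print(ctrl.current_t(),ctrl.current_contact_force())
```

```text
28.3583 [-0.108   0.3037 -0.055 ]
```

View pics/c16.png

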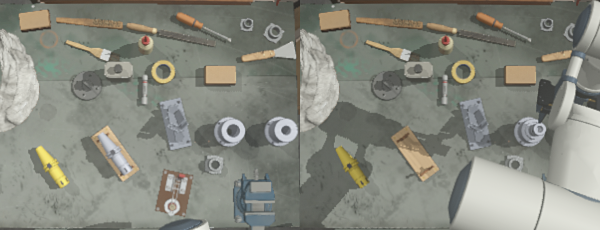

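The cover disc, flask, plug gauge, cork block and small flange casting (at (515,163) in this crop) appear unmoved. The holder stands in the left pedestal, and the arm is clear.

Run:
```python
from bench import ctrl
ctrl.sleep(.2);print(ctrl.sign_off())
```

```text
the job is handed in; nothing more can be done
None
```

The holder is standing upright, taper down, in the large socket, released, and I handed the job in at about 28.6 s. I took it from the cradle, laid it in the inclined rest against its stop, let go and backed off. I then regripped it by the nose and lowered it gently into the pedestal.

**Seating:** The first lowering touched the socket wall about 11 mm high, so I eased it sideways in small steps until it went home. It then stopped moving at a tool height of 14.4 mm against 15 mm for fully home, with about 13 N pressing and almost no sideways force.

**Last checks:** After release, the wrist picture matched the upright, fully-home outline to about 1–2 px. That image also put the socket centre within about 2 mm of my earlier estimates. The top picture showed the five other loose things unmoved and the arm clear, with external force near zero. No check failed. The grip let the holder tilt by about 3° during the first lift, which I allowed for.

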